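Seat the rocking cap on the drawer unit

TASK

One of the four white caps in the top of the blue drawer unit is not seated. With the fingertips, press lightly near the edge of the caps, one after another, until you find the one that rocks; then press that cap down at its middle until it is flush with the unit's top like the others, and take the hand away. Only press: do not lift or take out any cap, do not press brutally hard, and leave the spanner, tumbler, tin and tyre levers where they are.

Things in the scene. Friction and masses are not known exactly. Their poses are not given: they have to be found in the camera images.
- unit: Fixed low drawer unit of blue plastic, 240 (x) x 200 (y) x 100 mm high, on the shelf; origin at the centre of its underside, drawer fronts towards its -x, z up. Its flat top, 100 mm above the shelf, has four square pockets (2 x 2, 88 mm pitch), each closed by a white cap; behind them (+x) a spanner lies on a plain strip. The drawers do not open.
- pocket_a (a point): Centre of the mouth of pocket A, level with the unit's top, at x -68, y 44 mm in the unit's frame; the pocket is 79 x 79 mm and 10 mm deep to its floor. Its axes are the unit's.
- pocket_b (a point): Centre of the mouth of pocket B, level with the unit's top, at x -68, y -44 mm in the unit's frame; the pocket is 79 x 79 mm and 10 mm deep to its floor. Its axes are the unit's.
- pocket_c (a point): Centre of the mouth of pocket C, level with the unit's top, at x 20, y 44 mm in the unit's frame; the pocket is 79 x 79 mm and 10 mm deep to its floor. Its axes are the unit's.
- pocket_d (a point): Centre of the mouth of pocket D, level with the unit's top, at x 20, y -44 mm in the unit's frame; the pocket is 79 x 79 mm and 10 mm deep to its floor. Its axes are the unit's.
- cap_a_top (a point): Centre of the top of the white plastic cap in pocket A: 76 x 76 x 10 mm, about 60 g, lying loose in the pocket, grey 24 mm spot at its centre; z is its upward normal, x and y as the unit's. Seated, it is flush with the unit's top. Exactly one of the four caps, any of them, is unseated: it stands level but about 4 mm proud on a stiff 16 mm square stud under its centre.
- cap_b_top (a point): Centre of the top of the white plastic cap in pocket B: 76 x 76 x 10 mm, about 60 g, lying loose in the pocket, grey 24 mm spot at its centre; z is its upward normal, x and y as the unit's. Seated, it is flush with the unit's top. Unseated cap: 1 to 2 N at 17 to 36 mm from its centre, towards the middle of a side, rocks it by up to 0.13 rad; released, it levels again.
- cap_c_top (a point): Centre of the top of the white plastic cap in pocket C: 76 x 76 x 10 mm, about 60 g, lying loose in the pocket, grey 24 mm spot at its centre; z is its upward normal, x and y as the unit's. Seated, it is flush with the unit's top. Unseated cap: about 10 to 15 N down on its centre drives its stud down some 4 mm until the cap is flush; it stays there.
- cap_d_top (a point): Centre of the top of the white plastic cap in pocket D: 76 x 76 x 10 mm, about 60 g, lying loose in the pocket, grey 24 mm spot at its centre; z is its upward normal, x and y as the unit's. Seated, it is flush with the unit's top. All four caps look alike; a seated cap does not give when pressed anywhere.
- spanner: Loose flat steel cone spanner, 166 x 30 x 4 mm, lying on the unit's rear strip, roughly along the unit's y; origin at the centre of its underside, x along its length.
- tumbler: Loose glass tumbler turned upside down beside the unit, 72 mm across at the shelf, 58 mm at the top, 100 mm high; origin at the centre of its underside, z up.
- tin: Loose closed round aluminium tin beside the unit, 76 mm across, 52 mm high; origin at the centre of its underside, z up.
- levers: Loose pair of green plastic tyre levers lying side by side as one piece, about 130 x 33 x 13 mm; origin at the centre of the underside, x along their length.
Mind the look-alikes: they are no part of the job. What is shaped like the part that bears cap_a_top but black or yellow is not meant.

How it is judged:
By the outcome, as a careful person would: the job done as asked, in the order asked, and still so for the second after the job is handed in, with the robot touching nothing.
It also fails if it takes over 48 s, if anything falls off the work surface, if the arm or the gripper's body presses on something with over 40 N, if the wrist force passes 120 N, or if a joint passes its speed limit or range.

ROBOT

A 6-joint arm with a two-finger parallel gripper is mounted at the origin on the work surface. World frame = base frame: x ahead of the robot, y to its left, z up, the work surface at z = 0. Lengths are in m, angles in rad, forces in N, time in s.
With the tool pointing down it reaches from about 0.25 to 0.775 m from the base axis. Payload 4 kg.
Tool frame: the origin (TCP) lies at the very end of the fingers, on their centre line; the grasp point (between the pads) lies 19 mm behind it; z points along the fingers, y is the direction in which the jaws open and shut (so a half turn about z gives the same grasp; the last joint's range is limited). The gripper opens to 94 mm and grips with 3 to 60 N. Pads are 16 mm wide; open, the fingers measure 119 mm over their backs; the gripper's body (75 mm by 177 mm) begins 78 mm behind the grasp point.
Start: joints at [1.018, 0.087, 1.371, -0, 1.684, -0.103], TCP at [0.239, 0.495, 0.206] pointing down, gripper open.
Joint ranges: [-3.1, 3.1], [-0.76, 2.03], [0.27, 2.55], [-1.08, 4.22], [0.17, 2.65], [-2.57, 2.57]. Speed limits (rad/s): [2.79, 2.79, 3.14, 3.14, 3.14, 3.14].

INTERFACE

Orientations are given as [roll, pitch, yaw] about the fixed x, y, z axes, in that order (R = Rz(yaw) Ry(pitch) Rx(roll)).
In Python, from bench import robot, snapshot, models gives the robot as it stands.
- The arm moves only by the tool arm_command, never from a script. Its argument "commands" is text: rows parted by semicolons, each of 7 numbers parted by spaces: the shift along the tool's x, y, z in mm, then the turn, a rotation vector about the tool's x, y, z in degrees, then the opening, from 0 (shut) to 1 (fully open). In form: tx ty tz rx ry rz hand; .... A call has 1 to 12 rows; each row shifts and turns the pose as measured when the row begins, along the tool's axes as they then stand; what a row does not reach is not made up. A row lasts 1/8 s, in which the tool goes at most 62.5 mm and 10.7 degrees, less where a joint would pass 70% of its speed; a pose out of reach is approached as far as the arm can. A call is refused whole if a number of a shift passes 62.5 or a number of a turn 10.7, either way. A call with a gripper value outside its range is refused whole. The fingers move at their own pace and stop on an object; the grip force is fixed at half the most. Time passes only in rows, so rows that do not move let the fingers close. It gives the time, the measured TCP pose, the force and the opening at its end, in the units of the state.
- robot.get_obs(): the state, without advancing time (a new reading comes with each control period).
- snapshot(name): name is "side" or "top"; returns a dict with "img" (480x640x3 uint8, blue, green, red), "camera_matrix" (3x3 intrinsics, pixels), "origin" and "rotation" of the camera in the world. Camera axes: x right, y down, z forward; pixel columns grow to the right and rows downward; lengths in m; the calibration is good to about 2 mm. A picture is of the moment at which its call begins. There is no depth.
- robot.close_job(): hands the job in, once; it reports no verdict.
Trained networks look in a picture, given as the dict that the camera call returned (one of the last four; its "shot" number tells which), for a name from the list of things; names that differ only in an ending like _2 or _b are one class to them, and where a whole thing is asked for, a point or a joint stands for the part that bears it (a point fixed in the world has none). Each returns a list of dicts, best first, with "conf" (0 to 1); they miss things now and then, are a little off and sometimes report something else, mostly with a low value. They report only what shows in the picture. A call takes as long as a camera call. They do not tell look-alikes from the thing itself.
- models.spot_in(query, picture): "bbox" ([left, top, width, height] as shares, 0 to 1, of the picture: columns of its width, rows of its height, round what is visible of it).
- models.tip_of(query, picture): "centre" ([column, row] as shares, 0 to 1, of the picture: columns of its width, rows of its height: a listed point, or the origin of a listed thing).
The state is a dict: "time": time; "joint_positions": joint angles; "qvel": joint speeds; "joint_torque": joint torques, N m; "tool_pos": TCP position; "ee_rot": TCP orientation; "wrist_force": force on the tool from outside, world axes, zero at the start; "wrist_torque": the same for the moment, N m; "width": finger opening in m.
Only numpy, scipy, OpenCV 4.12 (cv2) and the standard library are available. Lean on these libraries where they do the work, as an engineer would, in place of code of your own. Each camera call takes 0.05 s, during which the arm holds its last target. There are 200 camera calls.

## Working session

There is one attempt and no reset: what is moved stays moved. The work goes in short steps, Python scripts to look and compute and a tool call to move; the robot and the scene stay as the last step left them, time stands still between calls to the robot, and variables do not carry over. Pictures are saved under pics/ and viewed, about 8 in all and at most 12, crops included, and the job is handed in when it is done.

Besides the shell and the picture viewer there is one more tool, called after "Request:" as a command line: name --argument value ..., lists and objects as JSON in quotes. arm_command: Moves the arm, as the interface text tells. Its arguments: {"type":"object","properties":{"commands":{"type":"string"}},"required":["commands"]}

```bash
mkdir -p pics; cat > h.py <<'E'
import numpy as np, cv2
from bench import robot, snapshot, models
def ray(s,px,z):
    K=np.array(s["camera_matrix"]);R=np.array(s["rotation"]);o=np.array(s["origin"])
    d=R@np.linalg.inv(K)@np.array([px[0],px[1],1.]); return o+d*(z-o[2])/d[2]
E
python3 - <<'E'
from h import *
print(robot.get_obs())
ss={n:snapshot(n) for n in("top","side")}
for n,s in ss.items():
    cv2.imwrite(f"pics/{n}0.png",s["img"]); print(n,s["origin"],np.round(s["rotation"],3).tolist(),np.array(s["camera_matrix"]).tolist())
    for q in("cap_a_top","unit","pocket_a","spanner"):
        for r in models.tip_of(q,s)[:5]:
            p=np.array(r["centre"])*[640,480]; print(q,round(r["conf"],2),p.round(1),ray(s,p,.1 if q!="unit" else 0).round(4))
E
```

```text
{'time': 0.0, 'joint_positions': array([ 1.01791840e+00,  8.78899492e-02,  1.37221788e+00, -1.35004726e-05,
        1.68358984e+00, -1.03099363e-01]), 'qvel': array([-0.00046279, -0.00014884,  0.00023658, -0.00073413,  0.00076033,
        0.00068659]), 'joint_torque': array([-1.54277321e-03, -3.40174019e+01, -3.02423644e+01,  7.16235093e-02,
        3.28696787e-02, -1.57137642e-04]), 'tool_pos': array([0.23884498, 0.49483392, 0.20435818]), 'ee_rot': array([-3.13949744e+00, -2.03294079e-04,  2.69181238e+00]), 'wrist_force': array([ 0.23123225, -0.26809226,  0.02619989]), 'wrist_torque': array([ 0.02114787,  0.03015621, -0.01354942]), 'width': 0.09405147673298259}
top [0.36414084 0.01823137 1.01290178] [-2.989, 0.027, -1.597] [[433.46943817846835, 0.0, 323.9239819966959], [0.0, 433.46943817846835, 239.41975942641864], [0.0, 0.0, 1.0]]Traceback (most recent call last):
  File "<stdin>", line 8, in <module>
  File "h.py", line 5, in ray
    d=R@np.linalg.inv(K)@np.array([px[0],px[1],1.]); return o+d*(z-o[2])/d[2]
                                                                         ~^^^
IndexError: invalid index to scalar variable.
```

```bash
sed -i 's/R=np.array(s\["rotation"\])/R=Rotation.from_euler("xyz",s["rotation"]).as_matrix()/; 1a from scipy.spatial.transform import Rotation' h.py
python3 - <<'E'
from h import *
ss={n:snapshot(n) for n in("top","side")}
for n,s in ss.items():
    cv2.imwrite(f"pics/{n}0.png",s["img"]); print(n,s["origin"],s["rotation"])
    for q in("cap_a_top","unit","pocket_a","spanner"):
        for r in models.tip_of(q,s)[:6]:
            p=np.array(r["centre"])*[640,480]; print(q,round(r["conf"],2),p.round(1),ray(s,p,.1 if q!="unit" else 0).round(4))
E
```

```text
top [0.36414084 0.01823137 1.01290178] [-2.98880037  0.02655018 -1.59724203]
cap_a_top 0.94 [381.6 249.2] [ 0.4807 -0.0828  0.1   ]
cap_a_top 0.9 [462.7 327.8] [ 0.3135 -0.2409  0.1   ]
cap_a_top 0.71 [263.  224.7] [0.5414 0.169  0.1   ]
cap_a_top 0.62 [396.6 316.4] [ 0.3399 -0.1071  0.1   ]
unit 0.9 [396.8 227. ] [ 0.5453 -0.1321  0.    ]
unit 0.31 [422.8 205.1] [ 0.5962 -0.1964  0.    ]
spanner 0.75 [395.  224.9] [ 0.5321 -0.1137  0.1   ]
spanner 0.56 [400.  172.8] [ 0.6467 -0.1304  0.1   ]
side [ 0.14705704 -0.76012856  0.86468701] [-2.28342403 -0.0065674  -0.41206334]
cap_a_top 0.89 [258.1 373.6] [ 0.3113 -0.1854  0.1   ]
cap_a_top 0.88 [304.3 240.6] [0.503  0.0826 0.1   ]
cap_a_top 0.66 [277.8 442.5] [ 0.2961 -0.3095  0.1   ]
cap_a_top 0.6 [333.6 295.8] [ 0.4911 -0.0776  0.1   ]
unit 0.69 [372.1 340.2] [ 0.5526 -0.1214 -0.    ]
spanner 0.73 [426.4 292.5] [ 0.6463 -0.1352  0.1   ]
```

View pics/top0.png

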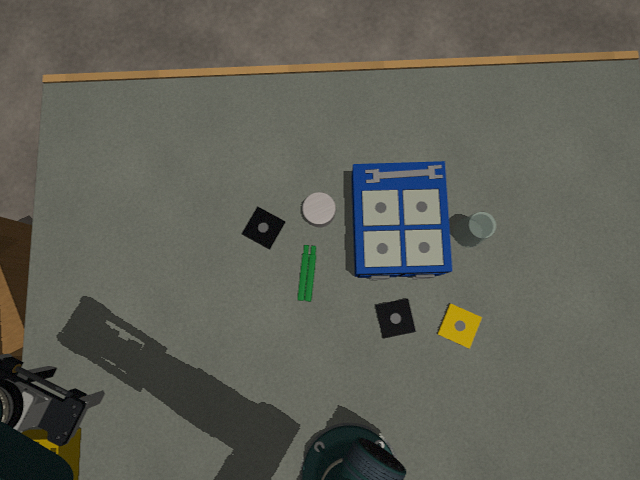

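View pics/side0.png

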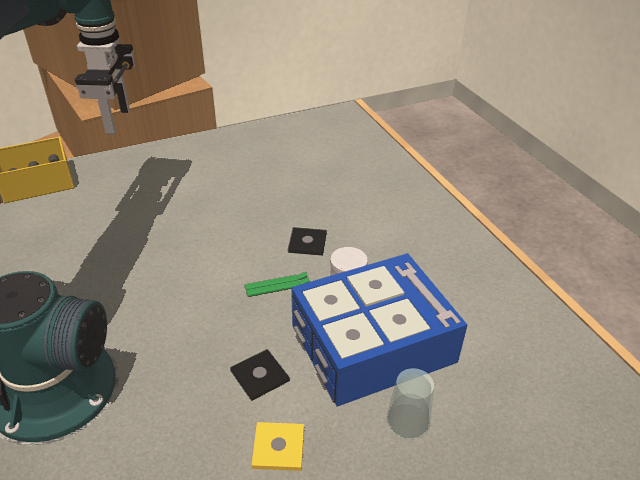

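The top view shows four white caps with grey spots at about (382,248), (424,247), (381,208) and (422,207). The tin is at (319,208), the tumbler at (482,225) and the spanner along row 173. The side view agrees. I'll refine the cap centres by colour.

```bash
python3 - <<'E'
from h import *
for n,box in(("top",(345,155,455,280)),("side",(290,250,470,405))):
    s=snapshot(n);im=s["img"];hsv=cv2.cvtColor(im,cv2.COLOR_BGR2HSV)
    m=((hsv[...,1]<60)&(hsv[...,2]>190)).astype(np.uint8)
    M=np.zeros_like(m);x0,y0,x1,y1=box;M[y0:y1,x0:x1]=m[y0:y1,x0:x1]
    cs,_=cv2.findContours(M,cv2.RETR_EXTERNAL,cv2.CHAIN_APPROX_NONE)
    for c in cs:
        if cv2.contourArea(c)<500: continue
        q=cv2.approxPolyDP(c,0.05*cv2.arcLength(c,True),True)[:,0]
        W=np.array([ray(s,p,.1)[:2] for p in q]); e=np.linalg.norm(W-np.roll(W,-1,0),axis=1)
        mo=cv2.moments(c);ce=(mo["m10"]/mo["m00"],mo["m01"]/mo["m00"])
        print(n,np.round(ce,1),ray(s,ce,.1).round(4),W.round(4).tolist(),e.round(4))
E
```

```text
side [352.5 334.9] [ 0.4812 -0.1722  0.1   ] [[0.5183, -0.1344], [0.4455, -0.1331], [0.4451, -0.2074], [0.5167, -0.2088]] [0.0728 0.0743 0.0716 0.0745]
side [399.  319.5] [ 0.5691 -0.1727  0.1   ] [[0.6063, -0.1356], [0.5342, -0.1335], [0.5333, -0.209], [0.6057, -0.2093]] [0.0722 0.0755 0.0724 0.0737]
side [330.3 299.9] [ 0.4816 -0.0844  0.1   ] [[0.5195, -0.0486], [0.4462, -0.0452], [0.4455, -0.1207], [0.5173, -0.1211]] [0.0734 0.0756 0.0718 0.0725]
side [375.  284.6] [ 0.5718 -0.0813  0.1   ] [[0.6089, -0.043], [0.537, -0.0417], [0.5356, -0.1159], [0.6086, -0.1176]] [0.072  0.0741 0.0731 0.0746]
side [348.2 259.1] [0.5579 0.     0.1   ] [[0.5276, 0.0163], [0.5322, -0.0221], [0.5893, -0.0163], [0.592, 0.0139], [0.5461, 0.0335]] [0.0387 0.0573 0.0303 0.0499 0.0253]
```

The side view places caps A, B and D on the lattice. Cap C sits about (2.4, 3.4) mm away from the camera, which is what a cap 4 mm proud would show. I'll probe C first by touch.

Request:
arm_command --commands "0 0 0 0 0 -8.5 0; 0 0 0 0 0 -8.5 0; 0 0 0 0 0 -8.5 0; -27 -52 0 0 0 0 0; -27 -52 0 0 0 0 0; -27 -52 0 0 0 0 0; -27 -52 0 0 0 0 0; -27 -52 0 0 0 0 0; -27 -52 0 0 0 0 0; -27 -52 0 0 0 0 0; -27 -52 0 0 0 0 0; -27 -52 0 0 0 0 0"

```text
time: 2.25
tool_pos: [0.4946, 0.0205, 0.2068]
ee_rot: [3.139, 0.007, -3.121]
wrist_force: [1.0, 0.4, 0.4]
width: 0.0008
```

Request:
arm_command --commands "-15 -35 0 0 0 1.4 0; -15 -35 15 0 0 0 0; -15 -35 25 0 0 0 0; 0 0 25 0 0 0 0; 0 0 0 0 0 0 0; 0 0 0 0 0 0 0"

```text
time: 3.0
tool_pos: [0.5438, -0.0931, 0.1417]
ee_rot: [3.14, 0.011, 3.129]
wrist_force: [0.8, 0.9, 0.3]
width: 0.0003
```

Request:
arm_command --commands "3.4 8 10 0 0.6 -0.4 0; 0 0 10 0 0 0 0; 0 0 5 0 0 0 0; 0 0 0 0 0 0 0"

```text
time: 3.5
tool_pos: [0.5415, -0.0831, 0.1178]
ee_rot: [3.141, 0.004, 3.139]
wrist_force: [0.1, -0.8, -0.1]
width: 0.0005
```

```bash
python3 -c "
from h import *
o=robot.get_obs();print(o['tool_pos'],o['ee_rot'],o['wrist_force'])"
```

```text
[ 0.541456   -0.08312227  0.11783753] [3.14086585 0.00406429 3.13899853] [ 0.13221402 -0.80678047 -0.06045429]
```

Request:
arm_command --commands "0 -1 5 0 0 0 0; 0 0 3 0 0 0 0; 0 0 0 0 0 0 0"

```text
time: 3.88
tool_pos: [0.5417, -0.0844, 0.1096]
ee_rot: [3.141, 0.005, 3.139]
wrist_force: [0.3, 0.1, -0.4]
width: 0.0007
```

Request:
arm_command --commands "0 0 1.5 0 0 0 0; 0 0 0 0 0 0 0"

```text
time: 4.12
tool_pos: [0.5418, -0.0845, 0.1082]
ee_rot: [3.141, 0.005, 3.139]
wrist_force: [-0.1, 0.8, -0.8]
width: 0.0004
```

Request:
arm_command --commands "0 0 1.5 0 0 0 0; 0 0 0 0 0 0 0"

```text
time: 4.38
tool_pos: [0.5419, -0.0846, 0.1068]
ee_rot: [3.141, 0.005, 3.139]
wrist_force: [-0.3, 1.0, 0.4]
width: 0.0006
```

Request:
arm_command --commands "0 0 1.2 0 0 0 0; 0 0 0 0 0 0 0"

```text
time: 4.62
tool_pos: [0.542, -0.0846, 0.1056]
ee_rot: [3.141, 0.005, 3.139]
wrist_force: [-0.3, 0.4, 0.0]
width: 0.0003
```

Request:
arm_command --commands "0 0 1.2 0 0 0 0; 0 0 0 0 0 0 0"

```text
time: 4.88
tool_pos: [0.542, -0.0846, 0.1043]
ee_rot: [3.141, 0.005, 3.139]
wrist_force: [-0.7, -0.6, 0.4]
width: 0.0006
```

Request:
arm_command --commands "0 0 1 0 0 0 0; 0 0 0 0 0 0 0"

```text
time: 5.12
tool_pos: [0.5419, -0.0846, 0.1034]
ee_rot: [3.141, 0.005, 3.139]
wrist_force: [-0.1, 0.2, 0.5]
width: 0.0009
```

Request:
arm_command --commands "0 0 1 0 0 0 0; 0 0 0 0 0 0 0"

```text
time: 5.38
tool_pos: [0.5418, -0.0846, 0.1025]
ee_rot: [3.141, 0.005, 3.139]
wrist_force: [-0.5, -0.9, 1.2]
width: 0.0002
```

```bash
cat >look.py <<'E'
from h import *
import sys
f=[]
for i in range(6):
    s=snapshot("side"); f.append(robot.get_obs()["wrist_force"])
o=robot.get_obs();print(o['tool_pos'].round(4),np.mean(f,0).round(2),np.std(f,0).round(2))
cv2.imwrite(f"pics/{sys.argv[1]}.png",cv2.resize(s["img"][240:410,280:480],None,fx=4,fy=3.5,interpolation=cv2.INTER_CUBIC))
E
python3 look.py p1
```

```text
[ 0.5419 -0.0846  0.1026] [-0.52  0.    0.94] [0.26 0.61 0.26]
```

View pics/p1.png

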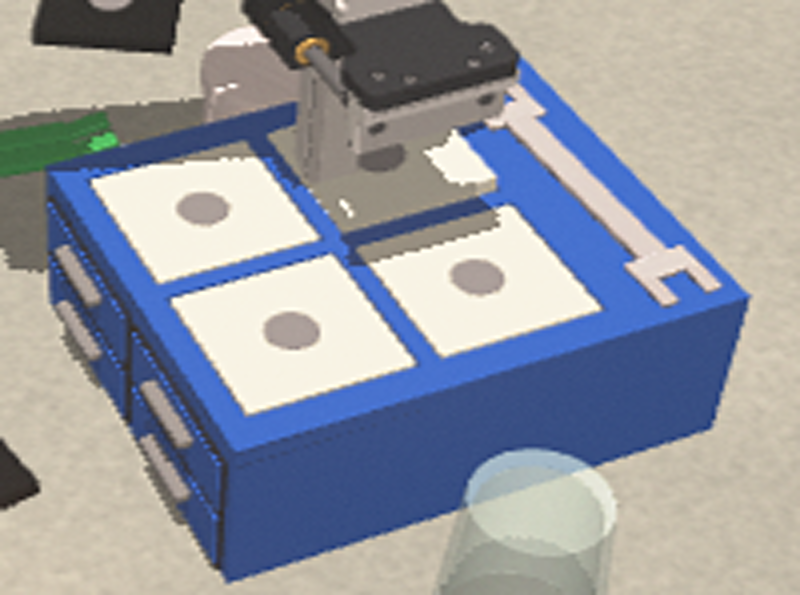

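Cap C, under the finger, gives at only about 1 N, and its rear right corner at crop (495,185) stands raised. I'll press slightly more to confirm it rocks.

Request:
arm_command --commands "0 0 0.8 0 0 0 0; 0 0 0 0 0 0 0"

```text
time: 5.92
tool_pos: [0.5419, -0.0846, 0.1024]
ee_rot: [-3.142, 0.005, 3.139]
wrist_force: [-1.2, 0.7, 1.3]
width: 0.0008
```

```bash
python3 look.py p2
```

```text
[ 0.5419 -0.0846  0.1023] [-1.45  0.22  2.26] [0.64 0.34 0.29]
```

View pics/p2.png

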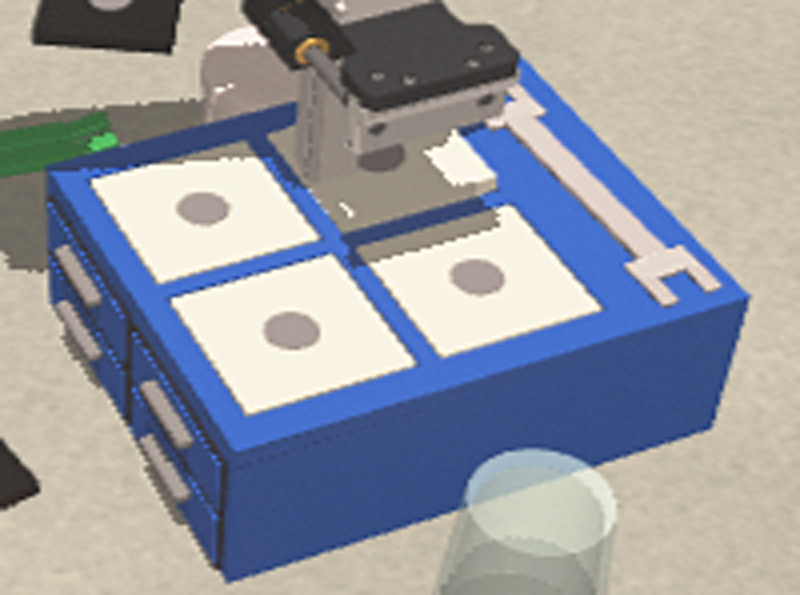

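Cap C is tilted to its stop: the rear right corner at (495,185) is up and the front left is low. It is the rocking cap. Next I lift off and move over its centre.

Request:
arm_command --commands "0 0 -6 0 0 0 0; 0 0 -6 0 0 0 0; -14 0 0 0 0 0 0; -14 0 0 0 0 0 0; 0 0 0 0 0 0 0; 0 0 0 0 0 0 0"

```text
time: 6.98
tool_pos: [0.573, -0.0847, 0.114]
ee_rot: [3.141, 0.006, 3.139]
wrist_force: [0.9, 0.6, -0.8]
width: 0.0005
```

```bash
python3 look.py p3
```

```text
[ 0.5727 -0.0848  0.1145] [-0.2  -0.04  0.07] [0.57 0.44 0.52]
```

Request:
arm_command --commands "3 0 0 0 0 0 0; 0 0 5 0 0 0 0; 0 0 3 0 0 0 0; 0 0 1 0 0 0 0; 0 0 0 0 0 0 0"

```text
time: 7.9
tool_pos: [0.5691, -0.0847, 0.1048]
ee_rot: [3.141, 0.007, 3.138]
wrist_force: [0.9, -0.2, -0.8]
width: 0.0007
```

Request:
arm_command --commands "0 0 1 0 0 0 0; 0 0 1 0 0 0 0; 0 0 0 0 0 0 0"

```text
time: 8.28
tool_pos: [0.5695, -0.0848, 0.1044]
ee_rot: [-3.141, 0.008, 3.138]
wrist_force: [0.1, 0.0, 0.8]
width: 0.0006
```

Request:
arm_command --commands "0 0 1 0 0 0 0; 0 0 0 0 0 0 0"

```text
time: 8.52
tool_pos: [0.5695, -0.0849, 0.1044]
ee_rot: [-3.141, 0.009, 3.139]
wrist_force: [-0.8, 0.4, 0.6]
width: 0.0005
```

Request:
arm_command --commands "0 0 3 0 0 0 0"

```text
time: 8.65
tool_pos: [0.5696, -0.0849, 0.1029]
ee_rot: [-3.141, 0.01, 3.139]
wrist_force: [-4.0, 0.8, 9.8]
width: 0.0006
```

Request:
arm_command --commands "0 0 5 0 0 0 0"

```text
time: 8.78
tool_pos: [0.5697, -0.0849, 0.1002]
ee_rot: [-3.141, 0.01, 3.139]
wrist_force: [-6.0, 3.0, 24.4]
width: 0.0005
```

Request:
arm_command --commands "0 0 3 0 0 0 0"

```text
time: 8.9
tool_pos: [0.5697, -0.0849, 0.1002]
ee_rot: [-3.14, 0.012, 3.139]
wrist_force: [-6.3, 1.5, 16.0]
width: 0.0005
```

Request:
arm_command --commands "0 0 -5 0 0 0 0; 0 0 -10 0 0 0 0; 0 0 -50 0 0 0 0; 30 50 -20 0 0 0 0; 30 50 0 0 0 0 0; 30 50 0 0 0 0 0; 20 50 0 0 0 0 0; 0 50 0 0 0 0 0; 0 0 0 0 0 0 0"

```text
time: 10.02
tool_pos: [0.4581, 0.1721, 0.186]
ee_rot: [3.14, 0.014, 3.136]
wrist_force: [0.0, 0.1, 0.3]
width: 0.0003
```

```bash
python3 look.py p4; python3 - <<'E'
from h import *
s=snapshot("side");im=s["img"];hsv=cv2.cvtColor(im,cv2.COLOR_BGR2HSV)
m=((hsv[...,1]<60)&(hsv[...,2]>190)).astype(np.uint8);M=np.zeros_like(m);M[250:405,290:470]=m[250:405,290:470]
cs,_=cv2.findContours(M,cv2.RETR_EXTERNAL,cv2.CHAIN_APPROX_NONE)
for c in cs:
    if cv2.contourArea(c)<500: continue
    mo=cv2.moments(c);ce=(mo["m10"]/mo["m00"],mo["m01"]/mo["m00"]);print(np.round(ce,1),ray(s,ce,.1).round(4))
E
```

```text
[0.4591 0.1681 0.186 ] [-0.19  0.24 -0.31] [0.22 0.66 0.21]
[352.5 334.9] [ 0.4812 -0.1722  0.1   ]
[399.  319.6] [ 0.569  -0.1727  0.1   ]
[330.3 299.9] [ 0.4816 -0.0844  0.1   ]
[374.9 286.3] [ 0.5695 -0.0849  0.1   ]
[348.3 259.1] [ 0.5581 -0.      0.1   ]
```

View pics/p4.png

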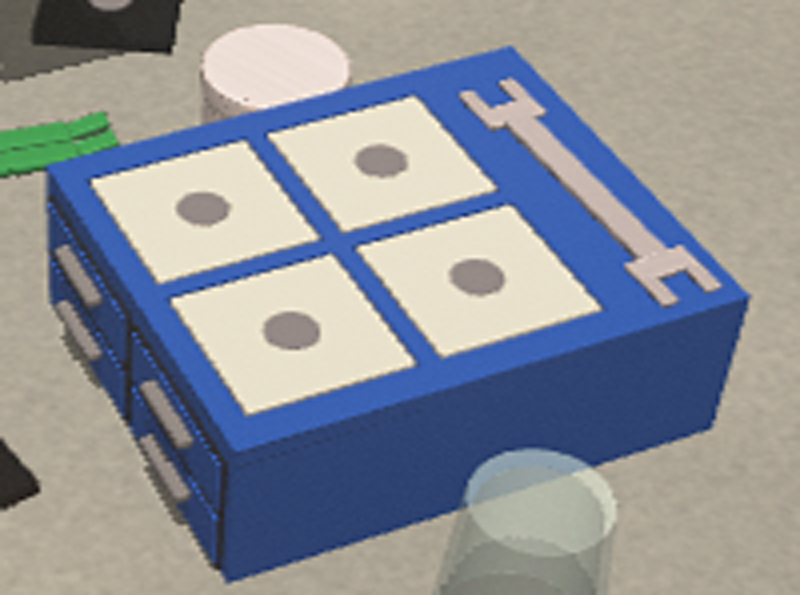

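All four caps now look flush. The centroid of C is back on the lattice at (0.5695, -0.0849), and the tin, tumbler, spanner and levers have not moved. I'll hand the job in.

```bash
python3 -c "
from h import *
print(robot.close_job())"
```

```text
the job is handed in; nothing more can be done
None
```

Cap C was the unseated one. It is now pressed flush, the hand is clear of everything, and the job is handed in at about 10.4 s.

- **Finding it:** In the side picture C looked about 4 mm proud, so I probed it first, lightly and near its front edge. At about 1 to 2 N it tilted, and the picture showed its rear corner raised. I did not press the other three caps, because the first one I tried was the one that rocked.
- **Pressing it:** I pressed C at its centre. The fingertip went from 104.4 to 100.2 mm and then stopped going down. The highest force I read was about 24 N, above the 10 to 15 N that drives the stud, because the cap was already bottomed out.
- **Last checks:** Seen from the side, C is back in line with A, B and D, and all four look flush. The spanner, tumbler, tin and levers look undisturbed, and the wrist force is about zero. No check failed or disagreed.

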